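# Unhitch the trailer tongue and hold it up

### The job

Rust and grit drop about when the hitch on this stand is opened, so first lower the open lid of the grey small-parts box gently shut, without slamming it. Then pull the hitch's side latch outward, away from the coupler, against its spring, and with the latch pulled lift the tongue off the ball until the bottom rim of the coupler is higher than the top of the ball. Finish while holding the tongue still up there with the gripper, nothing else propping it, the lid still shut and the loose things on the bench not knocked from their places.

Things in the scene. Friction and masses are not known exactly. Their poses are not given: they have to be found in the camera images.
- hitch: Steel hitch test stand bolted to the bench, fixed, left or right of the robot's centre line: base plate 340 x 130 x 12 mm with a 50 mm ball and a hinge bracket 200 mm behind it. Origin on the bench under the ball centre; x from ball to bracket (roughly away from the robot), y to the latch's side, z up. A 68 mm wide (y) flange under the ball, underside at 50 mm, holds the hooked latch down.
- coupler_rim (a point): Centre of the coupler's open underside, over the ball, on the tongue; 65 mm above the bench while down. The coupler is a steel cap over the ball: from 63 mm before to 35 mm behind the ball, 64 mm wide, roof 118 mm above the bench. The 50 mm square grey tongue tube (top at 117 mm) runs back from it to the hinge.
- tongue (a joint): Rise of the tongue about its hinge (axis along the stand's y, at x 200, z 92 mm), rad: 0 = down on the ball, positive = coupler up, stop at 0.6. Blocked at about 0.02 while the latch is hooked. From 0.27 up the coupler's whole rim is higher than the top of the ball. It falls back if let go; lifting at the latch grip takes about 5 to 8 N.
- latch (a joint): Sideways travel of the latch, m: 0 = hooked, grows as it is pulled outward (the stand's +y), stop at 0.016. Free of the flange from 0.010: pull to 0.013 or more before lifting. The spring pushes back with about 5 N at 0 and 11 N at the stop. The latch rides on the tongue, so lifting the latch grip lifts the tongue.
- latch_grip (a point): Centre of the latch's grip, a dark upright steel block 56 long (stand's x), 14 thick (y), 30 mm high, over the latch side of the coupler; while down its centre is 40 mm beside the ball in +y, 155 mm above the bench, its underside 22 mm above the coupler's roof. Axes as the stand's, tipped with the tongue. Two spring bolts below reach out to y 77 mm, at most 106 mm above the bench.
- ball_top (a point): Top of the hitch ball, 108 mm above the bench (under the coupler while it is down).
- partsbox: Grey small-parts box fixed to the bench, 160 (x) x 200 (y) x 70 mm high, with nuts in it; origin at the centre of its underside, x from its front (robot side) to its hinge side, z up. It is on the other side of the robot's centre line from the hitch.
- lid (a joint): Opening of the box's lid, rad: 0 = shut flat on the box, starts between 0.8 and 1.2. The hinge is stiff: the lid stays where it is left, and about 1 to 3 N at its free edge moves it down.
- lid_hinge (a point): Middle of the lid's hinge line, on the far (+x) top edge of the box, 70 mm above the bench; the line is the box's y. The lid is a plate 160 mm long (from the hinge to its free edge, towards the robot when shut), 200 mm wide, 8 mm thick; its underside is at hinge height when shut.
- lid_handle (a point): Tip of the small black knob on the lid's outer face, 30 mm from the lid's free edge, midway across, 35 mm above the outer face.
- tin: Bystander: closed round aluminium tin, 70 mm across, 55 mm high; origin at the centre of its underside.
- spareball: Bystander: loose spare hitch ball standing on its own 52 mm round foot, 69 mm high overall; not part of the hitch. Origin at the centre of its underside.
- spool: Bystander: white wire spool standing on end, 56 mm across, 46 mm high; origin at the centre of its underside.
- screwdriver: Bystander: screwdriver lying on the bench in front of (on the robot's side of) the parts box.
- spanner: Bystander: steel spanner lying on the bench in front of (on the robot's side of) the hitch stand.
- cup: Bystander: open white plastic cup, 72 mm across, 85 mm high, at one side; origin at the centre of its underside.
- wheel: Bystander: flat terracotta-coloured grinding wheel lying down, 80 mm across, 22 mm thick, at one side; origin at the centre of its underside.

How it is judged:
On the way, in this order (a step that is already met when the one before it is completed fails the run):
1. the lid of the parts box is shut while the tongue is still down on the ball (value of joint lid below 0.06 rad and value of joint tongue below 0.05 rad and value of joint latch below 0.006 m), for 0.2 s.
2. the latch is pulled outward free of the flange with the tongue still down (value of joint latch above 0.01 m and value of joint tongue below 0.05 rad), for 0.1 s.
At the end, for the whole second after the job is handed in: The tongue is held still, raised by at least 0.27 rad (coupler rim higher than the top of the ball), by the gripper's fingers (contact over 2 N) and propped by none of the loose things; the parts-box lid is shut (within 0.08 rad) (value of joint tongue above 0.27 rad and velocity of joint tongue between -0.1 and 0.1 rad/s and contact force between hitch and the fingers above 2 N and value of joint lid below 0.08 rad and contact force between hitch and tin below 0.5 N and contact force between hitch and spareball below 0.5 N and contact force between hitch and spool below 0.5 N and contact force between hitch and screwdriver below 0.5 N and contact force between hitch and spanner below 0.5 N and contact force between hitch and cup below 0.5 N and contact force between hitch and wheel below 0.5 N); the arm keeps its last pose, push and grip.
It fails at once if the lid is slammed (closing faster than 3 rad/s) (velocity of joint lid below -3 rad/s).
It fails at once if a bystander is knocked more than 40 mm from its place (distance of any of tin, spareball, spool, screwdriver, spanner, cup, wheel from where it was at the start of the episode above 0.04 m).
It also fails if it takes over 58 s, if anything falls off the work surface, if the arm or the gripper's body presses on something with over 40 N, if the wrist force passes 120 N, or if a joint passes its speed limit or range.

### The arm

A 7-joint arm with a two-finger parallel gripper is mounted at the origin on the work surface. World frame = base frame: x ahead of the robot, y to its left, z up, the work surface at z = 0. Lengths are in m, angles in rad, forces in N, time in s.
With the tool pointing down it reaches from about 0.4 to 0.875 m from the base axis. Payload 19.3 kg.
Tool frame: the origin (TCP) lies at the very end of the fingers, on their centre line; the grasp point (between the pads) lies 19 mm behind it; z points along the fingers, y is the line along which they close (so a half turn about z gives the same grasp; the last joint's range is limited). The gripper opens to 85 mm and grips with 20 to 120 N. Pads are 22 mm wide; open, the fingers measure 114 mm over their backs; the gripper's body (76 mm by 85 mm) begins 54 mm behind the grasp point. The pads swing forward as they close: fully open they stand 13 mm farther back than shut.
Start: joints at [1.181, 0.521, -0.036, 1.599, 0.021, 1.021, -0.113], TCP at [0.196, -0.593, 0.231] pointing down, gripper open.
Joint ranges: [-2.91, 2.91], [-0.3, 2.13], [-1.5, 1.42], [0.17, 2.43], [-1.26, 4.41], [0.16, 1.93], [-2.52, 2.52]. Speed limits (rad/s): [1.89, 1.89, 2.39, 2.39, 3.01, 3.01, 3.01].

### API

Orientations are given as [roll, pitch, yaw] about the fixed x, y, z axes, in that order (R = Rz(yaw) Ry(pitch) Rx(roll)).
In Python, from workcell import bot gives the robot as it stands.
- The arm moves only by the shell command python3 -m crank 'ROWS' [FORCE]. ROWS is a JSON object of lists of equal length, an entry for each row: "travel": the shift along the world's x, y, z in cm, a list of three; "turn": the turn, a rotation vector about the world's x, y, z in degrees, a list of three; "gripper": the closure, from 0 (fully open) to 1 (shut). A call has exactly 5 rows; each row is the pose to reach, as a shift and turn from the pose commanded when the call began; what a row does not reach only later rows make up. A row lasts 1/10 s, in which the tool goes at most 50 mm and 8.59 degrees, less where a joint would pass 70% of its speed; a pose out of reach is approached as far as the arm can. A call with a gripper value outside its range is refused whole. The fingers move at their own pace and stop on an object; FORCE is the grip in N (left out, the last holds). Time passes only in rows, so rows that repeat a pose let the fingers close, or fill a call up. It gives the time, the measured TCP pose, the force, the opening and the grip force at its end, in the units of the state.
- bot.observe(): the state, without advancing time (a new reading comes with each control period).
- bot.grab_frame(name): name is "scene" or "top"; returns a dict with "pixels" (384x512x3 uint8, red, green, blue), "fx", "fy", "cx", "cy" (pixels), "extrinsics" (4x4, takes a point from world to camera coordinates). Camera axes: x right, y down, z forward; pixel columns grow to the right and rows downward; lengths in m; the calibration is good to about 2 mm. A picture is of the moment at which its call begins. There is no depth.
- bot.job_done(): hands the job in; it is judged then, once.
The state is a dict: "clock": time; "qpos": joint angles; "qd": joint speeds; "joint_efforts": joint torques, N m; "position": TCP position; "tool_rot": TCP orientation; "force": force on the tool from outside, world axes, zero at the start; "moment": the same for the moment, N m; "grip_width": finger opening in m; "finger_force": force on a finger pad.
Only numpy, scipy, OpenCV 4.12 (cv2) and the standard library are available. Lean on these libraries where they do the work, as an engineer would, in place of code of your own. Each camera call takes 0.05 s, during which the arm holds its last target. There are 200 camera calls.

## Working session

There is one attempt and no reset: what is moved stays moved. The work goes in short steps, Python scripts to look and compute and a shell command to move; the robot and the scene stay as the last step left them, time stands still between calls to the robot, and variables do not carry over. Pictures are saved under pics/ and viewed, at most 10 in all, crops included, and the job is handed in when it is done.

```bash
mkdir -p pics; ls; cat > h.py <<'E'
import numpy as np,cv2
from workcell import bot
def grab(n,save=None):
    f=bot.grab_frame(n)
    if save: cv2.imwrite('pics/'+save,f['pixels'][:,:,::-1])
    return f
def ray(f,u,v):
    E=np.array(f['extrinsics']);R=E[:3,:3];t=E[:3,3]
    d=R.T@np.array([(u-f['cx'])/f['fx'],(v-f['cy'])/f['fy'],1]);return -R.T@t,d/np.linalg.norm(d)
def onz(f,u,v,z):
    o,d=ray(f,u,v);return o+d*(z-o[2])/d[2]
def tri(a,b):
    (o1,d1),(o2,d2)=a,b
    s=np.linalg.lstsq(np.c_[d1,-d2],o2-o1,rcond=None)[0]
    p,q=o1+s[0]*d1,o2+s[1]*d2;return (p+q)/2,np.linalg.norm(p-q)
def proj(f,p):
    E=np.array(f['extrinsics']);c=E[:3,:3]@np.array(p)+E[:3,3];return [f['fx']*c[0]/c[2]+f['cx'],f['fy']*c[1]/c[2]+f['cy']]
E
python3 - <<'E'
from h import *
import pickle
d={n:grab(n,n+'0.png') for n in('scene','top')}
pickle.dump(d,open('f0.pkl','wb'))
for n in d: print(n,ray(d[n],256,192))
s=bot.observe();print(s)
E
```

```text
pics
scene (array([1.11510568, 0.83371248, 0.85077713]), array([-0.463132  , -0.68587707, -0.56132111]))
top (array([ 0.3161467 , -0.00548044,  1.69658375]), array([ 0.14259991,  0.02088532, -0.98956004]))
{'clock': 0.1, 'qpos': array([ 1.18084351,  0.52194923, -0.0363083 ,  1.59993283,  0.0211605 ,
        1.02108705, -0.11279561]), 'qd': array([-4.66930832e-04, -3.87050139e-05,  5.89025528e-04, -2.17776813e-03,
       -5.68907086e-04,  1.74796061e-03,  1.02803577e-03]), 'joint_efforts': array([ 3.33240547e-03, -9.28508663e+01,  1.98366389e+00, -3.70537984e+01,
        1.80516473e-02,  5.36020394e-03,  8.41111364e-05]), 'position': array([ 0.1963348 , -0.59305523,  0.23079322]), 'tool_rot': array([-3.14060038e+00,  4.44227630e-05,  3.19708677e-01]), 'force': array([-0.29243156,  0.19221639,  0.12191536]), 'moment': array([-0.01100534,  0.0398456 , -0.00590057]), 'finger_force': 0.0, 'grip_width': 0.08558379095245841}
```

View pics/scene0.png

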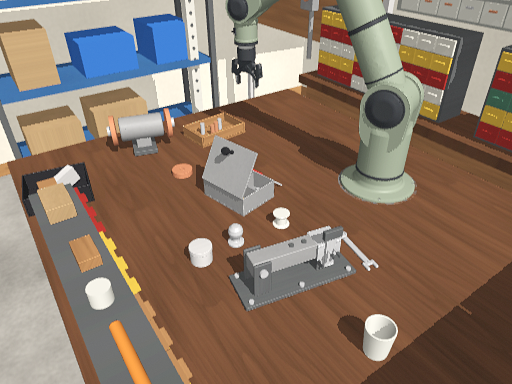

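View pics/top0.png

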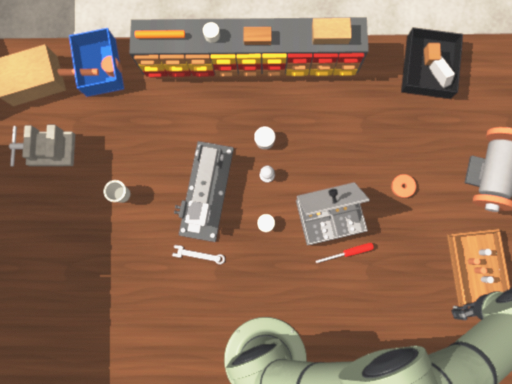

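The scene view shows the box with its lid open (knob about (228,151)), the hitch (grip about (332,235)) and the spanner in front of it. In the top view the box is at (333,213), its knob at (334,195), the hitch at (205,190) and the grip near (190,210). I'll zoom in for accuracy.

```bash
python3 - <<'E'
import cv2,numpy as np
s=cv2.imread('pics/scene0.png');t=cv2.imread('pics/top0.png')
def c(im,x,y,w,h,k): return cv2.resize(im[y:y+h,x:x+w],None,fx=k,fy=k,interpolation=cv2.INTER_CUBIC)
A=np.vstack([np.hstack([c(s,290,215,80,60,5),c(s,195,130,80,60,5)]),np.hstack([c(t,165,190,80,60,5),c(t,290,175,80,60,5)])])
cv2.imwrite('pics/z0.png',A)
E
```

```text
(no output)
```

View pics/z0.png

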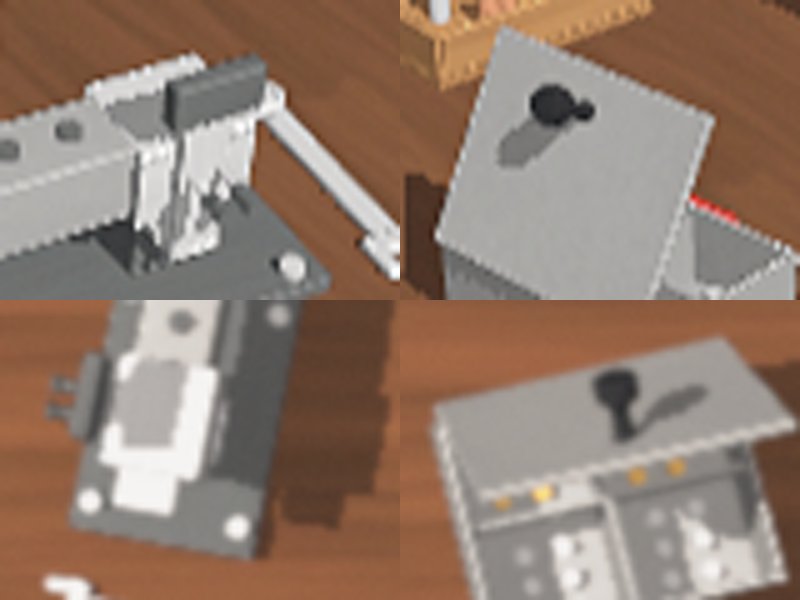

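```bash
python3 - <<'E'
from h import *
import pickle
d=pickle.load(open('f0.pkl','rb'));S,T=d['scene'],d['top']
def sp(x,y): return ray(S,195+(x-400)/5-.4,130+y/5-.4)
def tp(x,y): return ray(T,290+(x-400)/5-.4,175+(y-300)/5-.4)
for n,a,b in [('knob',(552,105),(615,385)),('free+y',(713,122),(485,495)),('free-y',(500,27),(797,425)),('hinge-y',(437,240),(722,340))]:
    print(n,*tri(sp(*a),tp(*b)))
t=T['pixels'];hsv=cv2.cvtColor(t,cv2.COLOR_RGB2HSV)
m=((hsv[...,1]<60)).astype(np.uint8);
roi=np.zeros_like(m);roi[135:245,165:245]=1;m&=roi
n,l,st,c=cv2.connectedComponentsWithStats(m);i=1+st[1:,4].argmax()
q=cv2.minAreaRect(np.argwhere(l==i)[:,::-1].astype(np.float32));print(q)
P=np.array([onz(T,*p,0.012) for p in cv2.boxPoints(q)]);print(P,np.linalg.norm(P-np.roll(P,-1,0),axis=1))
def c(f,x,y,w,h,k): return cv2.resize(f['pixels'][y:y+h,x:x+w,::-1],None,fx=k,fy=k,interpolation=cv2.INTER_CUBIC)
A=np.hstack([c(S,315,220,40,50,10),c(T,172,190,40,50,10)]);A=cv2.convertScaleAbs(A,alpha=1.3,beta=10);cv2.imwrite('pics/z1.png',A)
E
```

```text
knob [ 0.53121078 -0.21014865  0.20757321] 0.0007973776378265066
free+y [ 0.461823   -0.12763331  0.21037603] 0.00292401716679617
free-y [ 0.50620416 -0.32057371  0.2121955 ] 0.002904271678278455
hinge-y [ 0.58058193 -0.30097665  0.07408072] 0.0005003223953563544
((201.63462829589844, 190.1765594482422), (46.00836944580078, 96.28750610351562), 10.911128997802734)
[[0.41690848 0.32753406 0.012     ]
 [0.75217226 0.27126949 0.012     ]
 [0.71944803 0.11017631 0.012     ]
 [0.38651759 0.17097022 0.012     ]] [0.33995221 0.16438336 0.33843549 0.15948618]
```

View pics/z1.png

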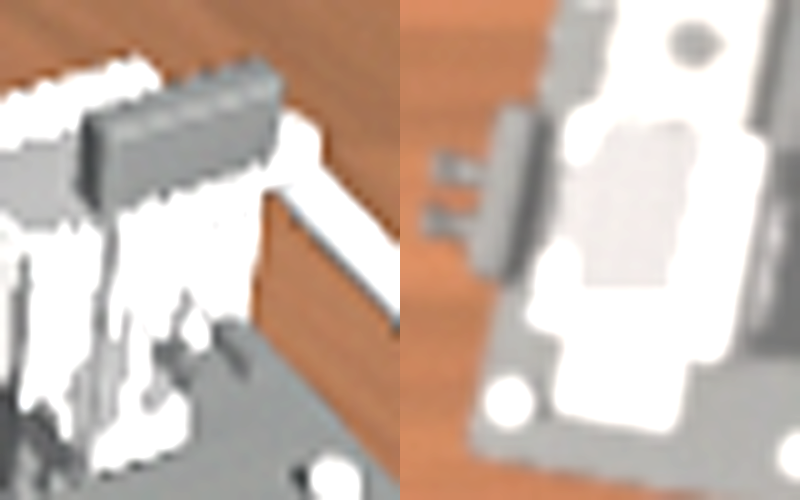

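The crops show the grip's top face. Its corners in the scene crop are about (85,115), (103,125), (281,78) and (258,60). In the top crop they are about (502,105), (530,108), (470,272) and (500,278). The lid measures about 1.06 rad open: free edge at z 0.211, hinge near (0.558, -0.2035), box yaw about 0.226. I'll triangulate the grip while starting the approach to the lid.

```bash
python3 - <<'E'
from h import *
import pickle
d=pickle.load(open('f0.pkl','rb'));S,T=d['scene'],d['top']
def sp(x,y): return ray(S,315+x/10-.45,220+y/10-.45)
def tp(x,y): return ray(T,172+(x-400)/10-.45,190+y/10-.45)
G=[]
for n,a,b in [('ri',(85,115),(530,108)),('ro',(103,125),(502,105)),('fo',(281,78),(470,272)),('fi',(258,60),(500,278))]:
    p,e=tri(sp(*a),tp(*b));G.append(p);print(n,p,e)
print(np.mean(G,0))
# front bolts, right mid bolt (top) on plate for yaw
for u,v in [(182.8,230.2),(212.4,235.2),(220.8,193.2)]: print(onz(T,u-.4,v-.4,.016))
H=np.array([.558,-.2035]);ex=np.array([.975,.224]);ey=np.array([-.224,.975])
for th in (1.05,.9,.7,.5,.3,.15,0):
    x=-.14*np.cos(th)+.008*np.sin(th)+.011;z=.07+.14*np.sin(th)+.008*np.cos(th)
    print(th,H+ex*x+ey*-.045,z)
E
python3 -m crank '{"travel":[[0,0,5],[5,5,6],[15,15,6],[20,20,6],[20,20,6]],"turn":[[0,0,0],[0,0,0],[0,0,-5],[0,0,-5],[0,0,-5]],"gripper":[1,1,1,1,1]}' 40
```

```text
ri [0.51163802 0.25142362 0.17040302] 0.003337545373155087
ro [0.51257339 0.25957119 0.17301957] 0.004130967865881265
fo [0.45965264 0.26920648 0.17056895] 0.0031679208788792245
fi [0.45805818 0.25965703 0.1695147 ] 0.0038358556302261794
[0.48548056 0.25996458 0.17087656]
[0.42785105 0.2839474  0.016     ]
[0.41033332 0.18153992 0.016     ]
[0.55607975 0.1540709  0.016     ]
1.05 [ 0.51765245 -0.25896041] 0.1954198199662962
0.9 [ 0.50006519 -0.26300097] 0.184638647094013
0.7 [ 0.47942894 -0.26774201] 0.16630921371155266
0.5 [ 0.4627545  -0.27157286] 0.14414023589971142
0.3 [ 0.45070663 -0.27434078] 0.11901552084559239
0.15 [ 0.44500337 -0.27565107] 0.09883150716979223
0 [ 0.442305 -0.276271] 0.07800000000000001
clock: 0.6
position: [0.3385, -0.4506, 0.2903]
tool_rot: [-3.141, 0.0, 0.232]
force: [1.4, -1.5, 0.2]
grip_width: 0.0121
finger_force: 0.0
```

```bash
python3 -m crank '{"travel":[[5,5,0],[10,10,0],[15,15,0],[19.2,19.5,0],[19.2,19.5,0]],"turn":[[0,0,0],[0,0,0],[0,0,0],[0,0,0],[0,0,0]],"gripper":[1,1,1,1,1]}'
```

```text
clock: 1.1
position: [0.5141, -0.2726, 0.2903]
tool_rot: [-3.142, 0.0, 0.232]
force: [1.2, -0.8, -0.1]
grip_width: -0.0
finger_force: 0.0
```

```bash
python3 -m crank '{"travel":[[0,0,0],[0,0,-3],[0,0,-6],[0,0,-8],[0,0,-8]],"turn":[[0,0,0],[0,0,0],[0,0,0],[0,0,0],[0,0,0]],"gripper":[1,1,1,1,1]}'
```

```text
clock: 1.6
position: [0.5118, -0.2737, 0.2078]
tool_rot: [-3.139, 0.003, 0.233]
force: [-0.5, 0.2, -0.3]
grip_width: -0.0002
finger_force: 0.0
```

```bash
python3 -m crank '{"travel":[[-0.7,-0.15,-0.6],[-1.5,-0.35,-1.2],[-2.3,-0.5,-2.0],[-3.0,-0.7,-2.7],[-3.7,-0.85,-3.5]],"turn":[[0,0,0],[0,0,0],[0,0,0],[0,0,0],[0,0,0]],"gripper":[1,1,1,1,1]}'
python3 -m crank '{"travel":[[-0.7,-0.15,-0.8],[-1.3,-0.3,-1.7],[-1.8,-0.4,-2.6],[-2.3,-0.5,-3.5],[-2.7,-0.6,-4.4]],"turn":[[0,0,0],[0,0,0],[0,0,0],[0,0,0],[0,0,0]],"gripper":[1,1,1,1,1]}'
python3 - <<'E'
from h import *
grab('scene','s1.png')
E
```

```text
clock: 2.1
position: [0.4754, -0.2832, 0.1751]
tool_rot: [3.141, -0.0, 0.232]
force: [0.3, 0.4, 1.2]
grip_width: 0.0003
finger_force: 0.5
clock: 2.6
position: [0.4486, -0.2888, 0.1305]
tool_rot: [-3.141, 0.0, 0.232]
force: [-0.4, 0.1, 1.4]
grip_width: -0.0001
finger_force: 0.4
```

View pics/s1.png

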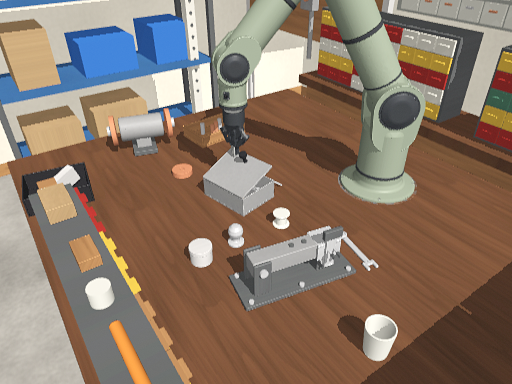

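The scene view shows the lid nearly down, with the fingertip on its outer face at about (238,157). I'll continue down to shut, with 1 mm of press.

```bash
python3 -m crank '{"travel":[[-0.5,-0.1,-1.0],[-0.8,-0.2,-2.0],[-1.0,-0.25,-3.0],[-1.1,-0.25,-4.0],[-1.2,-0.25,-4.7]],"turn":[[0,0,0],[0,0,0],[0,0,0],[0,0,0],[0,0,0]],"gripper":[1,1,1,1,1]}'
python3 -m crank '{"travel":[[0,0,-0.2],[0,0,-0.4],[0,0,-0.5],[0,0,-0.6],[0,0,-0.6]],"turn":[[0,0,0],[0,0,0],[0,0,0],[0,0,0],[0,0,0]],"gripper":[1,1,1,1,1]}'
```

```text
clock: 3.15
position: [0.4369, -0.2912, 0.0833]
tool_rot: [-3.141, 0.0, 0.233]
force: [0.5, -0.8, 0.1]
grip_width: -0.0
finger_force: 0.3
clock: 3.65
position: [0.4373, -0.2913, 0.0786]
tool_rot: [3.141, -0.0, 0.233]
force: [0.3, 0.4, 1.8]
grip_width: 0.0001
finger_force: 0.4
```

```bash
python3 -m crank '{"travel":[[0,0,-0.1],[0,0,-0.2],[0,0,-0.3],[0,0,-0.3],[0,0,-0.3]],"turn":[[0,0,0],[0,0,0],[0,0,0],[0,0,0],[0,0,0]],"gripper":[1,1,1,1,1]}'
```

```text
clock: 4.15
position: [0.4374, -0.2915, 0.0778]
tool_rot: [3.14, -0.001, 0.232]
force: [-13.8, 10.0, 57.1]
grip_width: 0.0001
finger_force: 28.6
```

```bash
python3 -m crank '{"travel":[[0,0,4],[0,0,9],[0,0,14],[0,0,17],[0,0,17]],"turn":[[0,0,0],[0,0,0],[0,0,0],[0,0,0],[0,0,0]],"gripper":[1,1,1,1,1]}'
python3 -m crank '{"travel":[[1,5,0],[1.5,10,0],[2,15,0],[3,20,0],[4,25,0]],"turn":[[0,0,-5],[0,0,-10],[0,0,-15],[0,0,-20],[0,0,-23]],"gripper":[0,0,0,0,0]}'
python3 - <<'E'
from h import *
f=grab('top');g=grab('scene')
A=np.hstack([cv2.resize(x['pixels'][y:y+100,u:u+100,::-1],None,fx=4,fy=4,interpolation=cv2.INTER_CUBIC) for x,u,y in((g,190,130),(f,290,165))])
cv2.imwrite('pics/lid.png',A);print(bot.observe()['position'])
E
```

```text
clock: 4.65
position: [0.4386, -0.2922, 0.2497]
tool_rot: [3.137, -0.005, 0.232]
force: [0.6, -0.7, -1.1]
grip_width: 0.0
finger_force: 0.0
clock: 5.15
position: [0.4761, -0.0427, 0.2451]
tool_rot: [3.142, -0.0, -0.173]
force: [1.0, 0.3, -0.0]
grip_width: 0.0724
finger_force: 0.0
[ 0.47717219 -0.03806663  0.24511941]
```

View pics/lid.png

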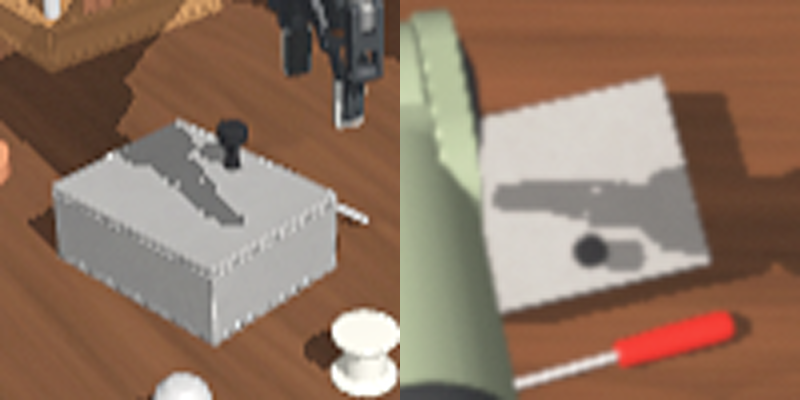

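The lid is flat on the box in both crops. Next I'll move above the grip.

```bash
python3 -m crank '{"travel":[[0.2,5,0],[0.4,10,0],[0.6,15,0],[0.8,20,0],[0.8,25,0]],"turn":[[0,0,0],[0,0,0],[0,0,0],[0,0,0],[0,0,0]],"gripper":[0,0,0,0,0]}'
python3 -m crank '{"travel":[[0,4.7,0],[0,4.7,0],[0,4.7,-1],[0,4.7,-3],[0,4.7,-3]],"turn":[[0,0,0],[0,0,0],[0,0,0],[0,0,0],[0,0,0]],"gripper":[0,0,0,0,0]}'
```

```text
clock: 5.75
position: [0.4841, 0.207, 0.245]
tool_rot: [3.141, 0.0, -0.169]
force: [1.1, 0.1, 0.5]
grip_width: 0.0855
finger_force: 0.0
clock: 6.25
position: [0.4835, 0.2502, 0.2127]
tool_rot: [3.139, 0.003, -0.17]
force: [0.6, -1.1, 1.1]
grip_width: 0.0858
finger_force: 0.0
```

```bash
python3 -m crank '{"travel":[[0.1,1.0,0],[0.1,1.0,-2.5],[0.1,1.0,-5],[0.1,1.0,-7.4],[0.1,1.0,-7.4]],"turn":[[0,0,0],[0,0,0],[0,0,0],[0,0,0],[0,0,0]],"gripper":[0,0,0,0,0]}' && python3 - <<'E'
from h import *
f=grab('top');g=grab('scene')
A=np.hstack([cv2.resize(x['pixels'][y:y+80,u:u+66,::-1],None,fx=6,fy=6,interpolation=cv2.INTER_CUBIC) for x,u,y in((g,300,190),(f,160,175))])
cv2.imwrite('pics/grip.png',A);print(bot.observe()['position'])
E
```

```text
clock: 6.75
position: [0.4846, 0.2619, 0.1396]
tool_rot: [3.14, 0.002, -0.169]
force: [-0.5, 0.2, 0.6]
grip_width: 0.0856
finger_force: 0.0
[0.48577316 0.26265044 0.14228394]
```

View pics/grip.png

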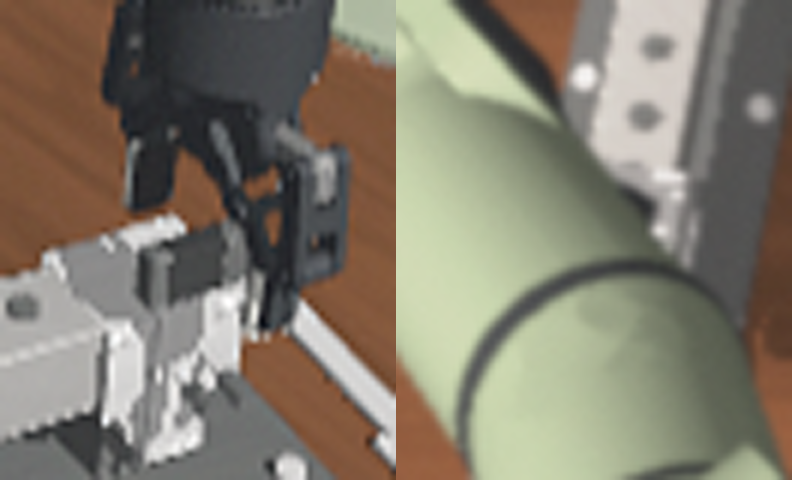

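The crops show the outer finger at about (280,290) on the latch side and the block between the fingers at about (195,265). Closing now.

```bash
python3 - <<'E'
from h import *
g=grab('scene')
for p in ([.485,.26,.155],[.493,.303,.15]): print(proj(g,p))
E
python3 -m crank '{"travel":[[0,-0.2,0],[0,-0.2,0],[0,-0.2,0],[0,-0.2,0],[0,-0.2,0]],"turn":[[0,0,0],[0,0,0],[0,0,0],[0,0,0],[0,0,0]],"gripper":[0.4,0.7,1,1,1]}' 70
python3 -m crank '{"travel":[[0,0,0],[0,0,0],[0,0,0],[0,0,0],[0,0,0]],"turn":[[0,0,0],[0,0,0],[0,0,0],[0,0,0],[0,0,0]],"gripper":[1,1,1,1,1]}'
```

```text
[np.float64(333.03446836977895), np.float64(233.66714690760202)]
[np.float64(342.1790538440633), np.float64(245.2646436805337)]
clock: 7.4
position: [0.4854, 0.2601, 0.1415]
tool_rot: [3.142, -0.0, -0.169]
force: [-2.8, -3.2, 13.9]
grip_width: 0.0128
finger_force: 69.0
clock: 7.9
position: [0.4854, 0.2598, 0.1416]
tool_rot: [3.141, 0.0, -0.17]
force: [-2.8, -2.3, 6.9]
grip_width: 0.0129
finger_force: 68.2
```

```bash
python3 -m crank '{"travel":[[0.05,0.3,0],[0.1,0.6,0],[0.16,0.9,0],[0.21,1.2,0],[0.25,1.43,0]],"turn":[[0,0,0],[0,0,0],[0,0,0],[0,0,0],[0,0,0]],"gripper":[1,1,1,1,1]}'
python3 -m crank '{"travel":[[0,0,0],[0,0,0],[0,0,0],[0,0,0],[0,0,0]],"turn":[[0,0,0],[0,0,0],[0,0,0],[0,0,0],[0,0,0]],"gripper":[1,1,1,1,1]}'
```

```text
clock: 8.4
position: [0.4878, 0.2732, 0.1415]
tool_rot: [3.14, 0.0, -0.17]
force: [-3.5, -8.9, 9.5]
grip_width: 0.0131
finger_force: 68.7
clock: 8.9
position: [0.4878, 0.2729, 0.1415]
tool_rot: [3.139, 0.0, -0.17]
force: [-4.4, -9.1, 10.2]
grip_width: 0.0134
finger_force: 68.7
```

```bash
python3 -m crank '{"travel":[[0,0.05,0],[0.02,0.1,0],[0.02,0.15,0],[0.02,0.15,0],[0.02,0.15,0]],"turn":[[0,0,0],[0,0,0],[0,0,0],[0,0,0],[0,0,0]],"gripper":[1,1,1,1,1]}'
```

```text
clock: 9.4
position: [0.488, 0.2743, 0.1415]
tool_rot: [3.139, 0.0, -0.17]
force: [-4.5, -9.5, 10.4]
grip_width: 0.0129
finger_force: 68.7
```

```bash
python3 - <<'E'
import numpy as np
from scipy.spatial.transform import Rotation as R
ey=np.array([.172,.985,0]);ex=np.array([.985,-.172,0])
r=np.array([.485,.26,0])-.04*ey+.2*ex; H=r+[0,0,.092]  # hinge point
p=np.array([.4882,.2745,.1415]); 
for a in np.arange(.04,.41,.04): 
    Q=R.from_rotvec(ey*a);print(round(a,2),((Q.apply(p-H)+H-p)*100).round(2),np.degrees(Q.as_rotvec()).round(1))
E
```

```text
0.04 [ 0.21 -0.04  0.79] [0.4 2.3 0. ]
0.08 [ 0.45 -0.08  1.58] [0.8 4.5 0. ]
0.12 [ 0.72 -0.13  2.35] [1.2 6.8 0. ]
0.16 [ 1.03 -0.18  3.11] [1.6 9.  0. ]
0.2 [ 1.36 -0.24  3.86] [ 2.  11.3  0. ]
0.24 [ 1.72 -0.3   4.6 ] [ 2.4 13.5  0. ]
0.28 [ 2.11 -0.37  5.32] [ 2.8 15.8  0. ]
0.32 [ 2.53 -0.44  6.02] [ 3.2 18.1  0. ]
0.36 [ 2.98 -0.52  6.7 ] [ 3.5 20.3  0. ]
0.4 [ 3.45 -0.6   7.37] [ 3.9 22.6  0. ]
```

```bash
python3 -m crank '{"travel":[[0.1,-0.02,0.4],[0.21,-0.04,0.8],[0.33,-0.06,1.2],[0.45,-0.08,1.58],[0.45,-0.08,1.58]],"turn":[[0.2,1.1,0],[0.4,2.3,0],[0.6,3.4,0],[0.8,4.5,0],[0.8,4.5,0]],"gripper":[1,1,1,1,1]}'
```

```text
clock: 9.9
position: [0.4921, 0.273, 0.1567]
tool_rot: [3.139, 0.083, -0.171]
force: [-3.9, -10.1, -1.5]
grip_width: 0.0128
finger_force: 69.1
```

```bash
python3 -m crank '{"travel":[[0.27,-0.05,0.77],[0.58,-0.1,1.53],[0.91,-0.16,2.28],[1.27,-0.22,3.02],[1.27,-0.22,3.02]],"turn":[[0.4,2.3,0],[0.8,4.5,0],[1.2,6.8,0],[1.6,9,0],[1.6,9,0]],"gripper":[1,1,1,1,1]}'
python3 -m crank '{"travel":[[0.2,-0.04,0.36],[0.39,-0.07,0.72],[0.81,-0.14,1.42],[1.26,-0.22,2.1],[1.26,-0.22,2.1]],"turn":[[0.2,1.1,0],[0.4,2.3,0],[0.8,4.6,0],[1.1,6.8,0],[1.1,6.8,0]],"gripper":[1,1,1,1,1]}'
python3 - <<'E'
from h import *
g=grab('scene','up.png');print(bot.observe()['position'])
E
```

```text
clock: 10.4
position: [0.5049, 0.2711, 0.1872]
tool_rot: [3.14, 0.244, -0.171]
force: [-7.7, -9.5, 0.7]
grip_width: 0.0127
finger_force: 69.4
clock: 10.9
position: [0.5174, 0.2691, 0.2084]
tool_rot: [3.139, 0.364, -0.171]
force: [-10.1, -9.5, 4.2]
grip_width: 0.0129
finger_force: 69.7
[0.51717489 0.26925934 0.20803003]
```

View pics/up.png

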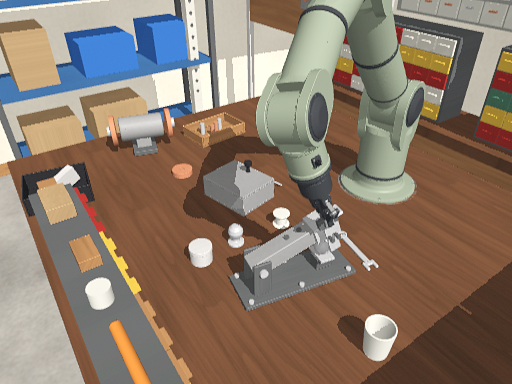

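The tongue slopes up to the gripper at about (325,215) and the box lid is shut. I'll settle for one call and take a closer look at the tongue.

```bash
python3 -m crank '{"travel":[[0,0,0],[0,0,0],[0,0,0],[0,0,0],[0,0,0]],"turn":[[0,0,0],[0,0,0],[0,0,0],[0,0,0],[0,0,0]],"gripper":[1,1,1,1,1]}'
python3 - <<'E'
from h import *
g=grab('scene');im=g['pixels'].copy()
ey=np.array([.172,.985,0]);ex=np.array([.985,-.172,0]);B=np.array([.485,.26,0])-.04*ey
for a,c in((0,(255,0,0)),(.27,(255,255,0)),(.36,(0,255,0))):
  for x in(.05,.1,.15):  # tube top, +y edge
    dx,dz=x-.2,.117-.092
    P=B+ex*(.2+dx*np.cos(a)+dz*np.sin(a))+ey*.025+[0,0,.092-dx*np.sin(a)+dz*np.cos(a)]
    u,v=proj(g,P);im[int(round(v)),int(round(u))]=c
cv2.imwrite('pics/up2.png',cv2.resize(im[185:285,225:365,::-1],None,fx=5,fy=5,interpolation=cv2.INTER_NEAREST))
E
```

```text
clock: 11.45
position: [0.5171, 0.2692, 0.2079]
tool_rot: [3.139, 0.362, -0.171]
force: [-7.8, -9.7, 2.7]
grip_width: 0.013
finger_force: 69.4
```

View pics/up2.png

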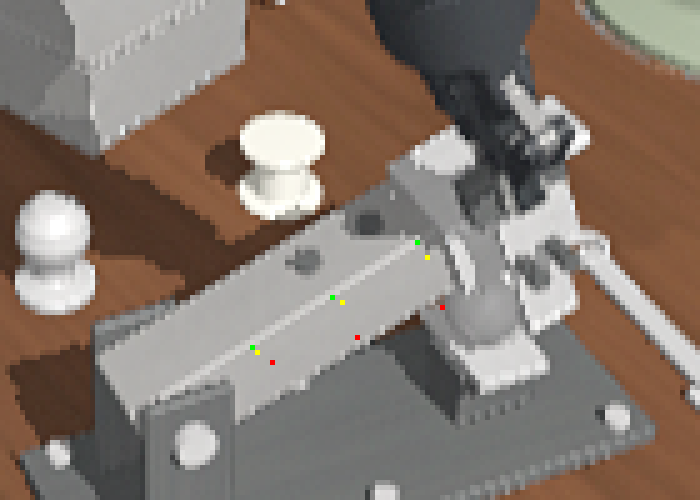

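The tube's top edge runs through the green 0.36 rad markers, at about (418,242) and (253,347). The ball is clear under the coupler, the grip is holding and the lid is shut. Handing in.

```bash
python3 -c "
from workcell import bot
print(bot.job_done())"
```

```text
the job is handed in; nothing more can be done
None
```

I lowered the lid shut gently, pulled the latch out and lifted the tongue to about 0.36 rad; the gripper was holding it still when I handed the job in at about 11.5 s. The hand-in returned no verdict.

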